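Close the filter case and tuck its tab under the lip

ROBOT

A 6-joint arm with a two-finger parallel gripper is mounted at the origin on the work surface. World frame = base frame: x ahead of the robot, y to its left, z up, the work surface at z = 0. Lengths are in m, angles in degrees, forces in N, time in s.
With the tool pointing down it reaches from about 0.375 to 0.75 m from the base axis. Payload 9 kg.
Tool frame: the origin (TCP) lies on the mounting face of the last link; the fingertips stand 173 mm ahead of it and the grasp point (between the pads) lies 155 mm ahead of it; z points along the fingers, y is the line along which they close (so a half turn about z gives the same grasp; the last joint's range is limited). The gripper opens to 85 mm and grips with 20 to 120 N. Pads are 22 mm wide; open, the fingers measure 114 mm over their backs; the gripper's body (76 mm by 85 mm) begins 54 mm behind the grasp point. The pads swing forward as they close: fully open they stand 13 mm farther back than shut.
Start: joints at [59.032, 5.964, 5.575, 89.605, 0, 77.527], TCP at [0.19, 0.569, 0.405] pointing down, gripper open.
Joint ranges: [-171.21, 171.21], [-48.23, 106.86], [-62.78, 66.21], [-105.2, 120.99], [-86.42, 89.51], [-180, 180]. Speed limits (degrees/s): [127.2, 127.2, 147.25, 180, 180, 180].

INTERFACE

Orientations are given as [roll, pitch, yaw] about the fixed x, y, z axes, in that order (R = Rz(yaw) Ry(pitch) Rx(roll)).
In Python, from plant import arm gives the robot as it stands. The module is installed in compiled form; this text tells all that it offers.
- The arm moves only by the tool carry_out, never from a script. Its argument "commands" is a list of rows, each an object with "rot": the turn, a rotation vector about the tool's x, y, z in rad, a list of three; "offset": the shift along the tool's x, y, z in mm, a list of three; "fingers": the finger opening in mm, from 0 to 85.4. In form: [{"rot": [ax, ay, az], "offset": [dx, dy, dz], "fingers": fingers}, ...]. A call has exactly 5 rows; each row shifts and turns the commanded pose from where the row before left it, along the tool's axes as they then stand; what a row does not reach is not made up. A row lasts 1/8 s, in which the tool goes at most 62.5 mm and 10.7 degrees, less where a joint would pass 70% of its speed; a pose out of reach is approached as far as the arm can. A call is refused whole if a number of a shift passes 62.5 or a number of a turn 0.188, either way. A call with a gripper value outside its range is refused whole. The fingers move at their own pace and stop on an object; "squeeze" is the grip in N (left out, the last holds). Time passes only in rows, so rows that do not move let the fingers close, or fill a call up. It gives the time, the measured TCP pose, the force, the opening and the grip force at its end, in the units of the state.
- arm.get_state(): the state, without advancing time (a new reading comes with each control period).
- arm.grab_frame(name): name is "side" or "top"; returns a dict with "pixels" (420x560x3 uint8, blue, green, red), "fx", "fy", "cx", "cy" (pixels), "position" and "attitude" of the camera in the world. Camera axes: x right, y up, looking along -z (the intrinsics and any distortion apply to the point x, -y, -z); pixel columns grow to the right and rows downward; lengths in m; the calibration is good to about 2 mm. A picture is of the moment at which its call begins. There is no depth.
- arm.hand_in(): hands the job in; it is judged then, once.
Trained networks look in the newest picture that a camera, given by its name, has taken for a name from the list of things; names that differ only in an ending like _2 or _b are one class to them, and where a whole thing is asked for, a point or a joint stands for the part that bears it (a point fixed in the world has none). Each returns a list of dicts, best first, with "conf" (0 to 1); they miss things now and then, are a little off and sometimes report something else, mostly with a low value. They report only what shows in the picture. A call takes as long as a camera call. They do not tell look-alikes from the thing itself.
- arm.search_frame(camera, name): "xyz" ([x, y, z] in m, in world coordinates, good to about 4 mm: the middle of the surface that is visible of it).
- arm.landmark_of(camera, name): "xyz" ([x, y, z] in m, in world coordinates, good to about 4 mm: a listed point, or the origin of a listed thing).
The state is a dict: "time": time; "joints": joint angles; "dq": joint speeds; "joint_efforts": joint torques, N m; "position": TCP position; "ee_rot": TCP orientation; "wrist_force": force on the tool from outside, world axes, zero at the start; "moment": the same for the moment, N m; "finger_gap": finger opening in m; "gripper_force": force on a finger pad.
Only numpy, scipy, OpenCV 4.12 (cv2) and the standard library are available. Lean on these libraries where they do the work, as an engineer would, in place of code of your own. Each camera call takes 0.05 s, during which the arm holds its last target. There are 200 camera calls.

TASK

Close the black filter case with a fingertip: push the standing orange tab over until it lies flat on the case, then, still pressing it down, push it along by its white rib so that its free edge goes well beneath the metal lip, where it stays down by itself. Pick nothing up: the filter stays in the case, and everything around it stays where it is. Finish with the hand clear of everything.

Things in the scene. Friction and masses are not known exactly. Their poses are not given: they have to be found in the camera images.
- case: The black filter case, fixed to the cherry top: an open tray, 116 mm long (its x), 90 mm wide (its y), side walls 27 mm high and 5 mm thick. Origin on the table surface, 5 mm to +x of the middle of its underside; z up. The hinge of the tab is at its -x end (the end towards the robot, give or take 40 degrees of yaw), the metal lip at its +x end.
- hinge (a point): Fixed point on the case: middle of the hinge line of the tab when the tab is drawn fully back (tab_slide = 0). In the case's frame at x = -55 mm, y = 0, z = 30 mm; the hinge line runs along the case's y.
- lip (a point): Fixed point: middle of the lower inner edge of the aluminium retaining lip. In the case's frame x = 35 mm, y = 0, z = 36 mm. The lip is 76 mm wide (y) and 4 mm thick (36 to 40 mm above the table) and overhangs from x = 35 mm to the end wall at x = 48 mm.
- tab (a joint): Angle of the orange tab: 0 lying flat on the case and pointing at the lip (a hard stop), 1.57 upright; it starts at 1.05 to 1.6. Its sprung, slightly stiff hinge stays put where it starts; holding the tab flat takes about 2 N of downward push 40 mm from the hinge, and let go untucked it rises again to roughly 0.8.
- tab_slide (a joint): How far (m) the tab and its hinge pin have moved along their slot towards the lip (case +x): 0 fully back, 0.016 at the end stop. Starts at 0 to 0.002; moves only when pushed with 4 N or more and stays where left. Beyond about 6 mm the tab can no longer be folded past the lip: it lands on top of it and must be pushed back first.
- tab_edge (a point): Middle of the tab's free edge, at half thickness. The tab is a rigid plate 85 mm long from hinge line to this edge, 70 mm wide, 4 mm thick. With the tab flat and the slide at 0, this edge is 5 mm short of the lip and the tab's top face 4 mm lower than the lip's underside; at the slide's end stop the edge is 11 mm beneath the lip.
- rib (a point): Middle of the hinge-side face of the white rib, 60 mm from the hinge line, 6 mm out from the tab's mid-plane. The rib, a cross bar 54 mm wide, 5 mm thick, 8 mm high, stands on the tab's face that is its top when flat (and looks away from the lip when the tab stands). Pushing this rib face towards the lip slides the tab.
- case_filter: Round glass filter, 58 mm across, 7 mm high, lying loose in the case beneath the tab. Origin at the centre of its underside. It stays there.
- tray: White ceramic tray, 150 x 180 x 18 mm, on the left of the table. Bystander. Origin at the centre of its underside.
- tray_filter: Amber glass filter, 66 mm across, 7 mm high, lying in the tray. Bystander. Origin at the centre of its underside.
- blower: Dark silicone blower, a bulb 58 mm across with an upright nozzle, 115 mm high, standing in the tray. Bystander. Origin at the centre of its underside.
- lens_cap: Black lens cap, 60 mm across, 9 mm high, lying beside the case. Bystander. Origin at the centre of its underside.
- step_ring: Brass step ring, 58 mm across, 8 mm high, lying beside the case. Bystander. Origin at the centre of its underside.
- hood: Black lens hood, a funnel 82 mm across and 48 mm high, on the right of the table. Bystander. Origin at the centre of its underside.
- lens: Black lens with a red band, 68 mm across, 72 mm high, standing on the right of the table. Bystander. Origin at the centre of its underside.
Not all that is in view belongs to the job. Leave any green look-alike of the case alone. What is shaped like the case_filter but purple is not meant.

How it is judged:
By the outcome, as a careful person would: the job done as asked, in the order asked, and still so for the second after the job is handed in, with the robot touching nothing.
It also fails if it takes over 40 s, if anything falls off the work surface, if the arm or the gripper's body presses on something with over 40 N, if the wrist force passes 120 N, or if a joint passes its speed limit or range.

## Working session

There is one attempt and no reset: what is moved stays moved. The work goes in short steps, Python scripts to look and compute and a tool call to move; the robot and the scene stay as the last step left them, time stands still between calls to the robot, and variables do not carry over. Pictures are saved under pics/ and viewed, at most 10 in all, crops included, and the job is handed in when it is done.

Besides the shell and the picture viewer there is one more tool, called after ">>>" as name(argument=value, ...) on one line, values as JSON. carry_out: Moves the arm, as the interface text tells. Its arguments: {"type":"object","properties":{"commands":{"type":"array","items":{"type":"object","properties":{"rot":{"type":"array","items":{"type":"number"}},"offset":{"type":"array","items":{"type":"number"}},"fingers":{"type":"number"}}}},"squeeze":{"type":"number"}},"required":["commands"]}

```bash
mkdir -p pics; cat > h.py <<'E'
from plant import arm
import numpy as np, cv2
from scipy.spatial.transform import Rotation as R
def snap(c,fn=None):
    f=arm.grab_frame(c)
    if fn: cv2.imwrite('pics/'+fn,f['pixels'])
    return f
E
python3 - <<'E'
from h import *
for c in('side','top'):
    f=snap(c,c+'0.png'); print(c,{k:v for k,v in f.items() if k!='pixels'})
    for n in('case','hinge','lip','tab_edge','rib','case_filter','lens_cap','step_ring','hood','lens'):
        print(n,[(np.round(d['xyz'],3).tolist(),round(d['conf'],2)) for d in arm.landmark_of(c,n)])
s=arm.get_state();print(s)
a=cv2.imread('pics/side0.png');b=cv2.imread('pics/top0.png')
E
```

```text
side {'fx': 474.8930099095965, 'fy': 474.8930099095965, 'cx': 280.44631604863724, 'cy': 202.62051594349353, 'position': array([0.459894  , 0.94600027, 0.86382391]), 'attitude': array([  48.61861564,    1.2104123 , -175.60085865])}
case [([0.401, 0.031, 0.005], 0.88), ([0.595, 0.095, 0.001], 0.57)]
hinge [([0.547, 0.111, 0.03], 0.96), ([0.351, 0.055, 0.031], 0.59)]
lip [([0.437, 0.012, 0.036], 0.97), ([0.628, 0.075, 0.039], 0.87)]
tab_edge [([0.543, 0.11, 0.113], 0.7), ([0.431, 0.013, 0.026], 0.56)]
rib [([0.409, 0.032, 0.034], 0.74), ([0.548, 0.116, 0.091], 0.58)]
case_filter [([0.707, -0.025, -0.002], 0.61), ([0.59, 0.09, 0.003], 0.55)]
lens_cap [([0.593, -0.032, 0.0], 0.58), ([0.532, 0.335, 0.008], 0.34)]
step_ring [([0.642, 0.188, -0.0], 0.51)]
hood [([0.449, -0.362, -0.002], 0.76)]
lens [([0.629, 0.073, 0.04], 0.72), ([0.612, -0.423, 0.002], 0.58)]
top {'fx': 424.49047651395983, 'fy': 424.49047651395983, 'cx': 272.7250885733786, 'cy': 213.28215611983862, 'position': array([0.49118742, 0.01008677, 1.16873033]), 'attitude': array([  3.18143021,   1.20196927, -89.93518947])}
case [(
[... 603 characters left out ...]
0.416, 0.001], 0.71)]
{'time': 1.1, 'joints': array([ 5.90340677e+01,  5.96369462e+00,  5.57508994e+00,  8.96052876e+01,
       -1.85918840e-03,  7.75266719e+01]), 'dq': array([ 0.04674371,  0.06715018, -0.02789313,  0.02070459, -0.05014293,
        0.1055126 ]), 'joint_efforts': array([-2.76151513e-03, -5.56767976e+01,  5.03773141e+01,  8.31145153e-04,
       -3.94122353e-04,  9.61657207e-06]), 'position': array([0.19031044, 0.56902976, 0.40474085]), 'ee_rot': array([1.79994438e+02, 3.13447704e-03, 1.61507396e+02]), 'wrist_force': array([ 0.84878021,  0.23480001, -0.62816111]), 'moment': array([-0.01175702, -0.04156325, -0.0261851 ]), 'gripper_force': 0.0, 'finger_gap': 0.08580634143712916}
```

View pictures.

View pics/side0.png

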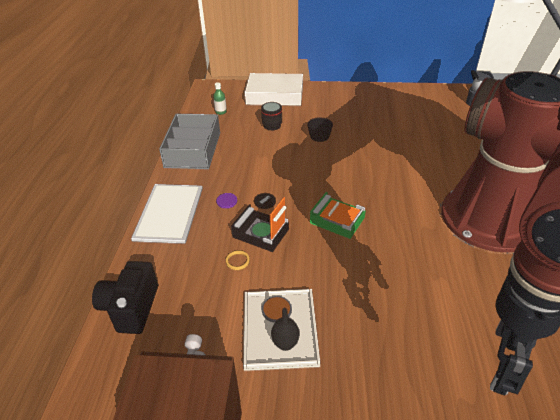

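View pics/top0.png

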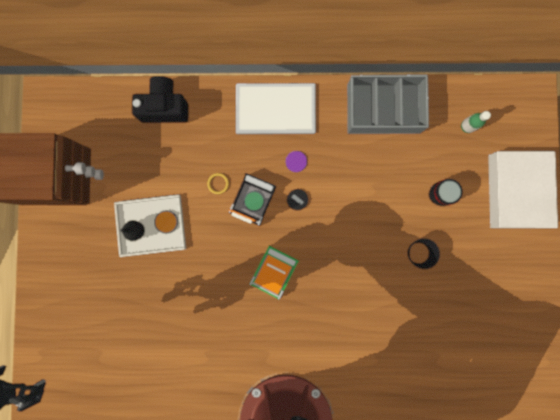

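```bash
python3 - <<'E'
from h import *
# two-view refinement by projection
f={c:arm.grab_frame(c) for c in('side','top')}
def proj(c,p):
    q=f[c];a=R.from_euler('xyz',q['attitude'],degrees=True).inv().apply(np.array(p)-q['position'])
    return q['cx']+q['fx']*a[0]/-a[2], q['cy']-q['fy']*a[1]/-a[2]
for n,ps in dict(hinge=[.5495,.1115,.027],lip=[.631,.0745,.037],edge=[.5465,.11,.1125],green=[.4,.03,.03],tabrib=[.545,.1155,.089]).items():
    print(n,[np.round(proj(c,ps)).tolist() for c in f])
p=f['top']['pixels'];u,v=map(int,proj('top',[.59,.095,.03]))
A=cv2.resize(p[v-70:v+70,u-90:u+90],None,fx=4,fy=4,interpolation=cv2.INTER_CUBIC)
p=f['side']['pixels'];u,v=map(int,proj('side',[.59,.095,.05]))
B=cv2.resize(p[v-70:v+70,u-90:u+90],None,fx=4,fy=4,interpolation=cv2.INTER_CUBIC)
C=cv2.resize(np.vstack([A,B]),(386,600));C=np.hstack([cv2.resize(A[:,160:560],(400,560)),cv2.resize(B[:,160:560],(400,560))])
cv2.imwrite('pics/crop0.png',C)
E
```

```text
hinge [[277.0, 232.0], [244.0, 215.0]]
lip [[247.0, 218.0], [258.0, 185.0]]
edge [[278.0, 206.0], [242.0, 215.0]]
green [[337.0, 211.0], [274.0, 271.0]]
tabrib [[278.0, 215.0], [240.0, 216.0]]
```

View pics/crop0.png

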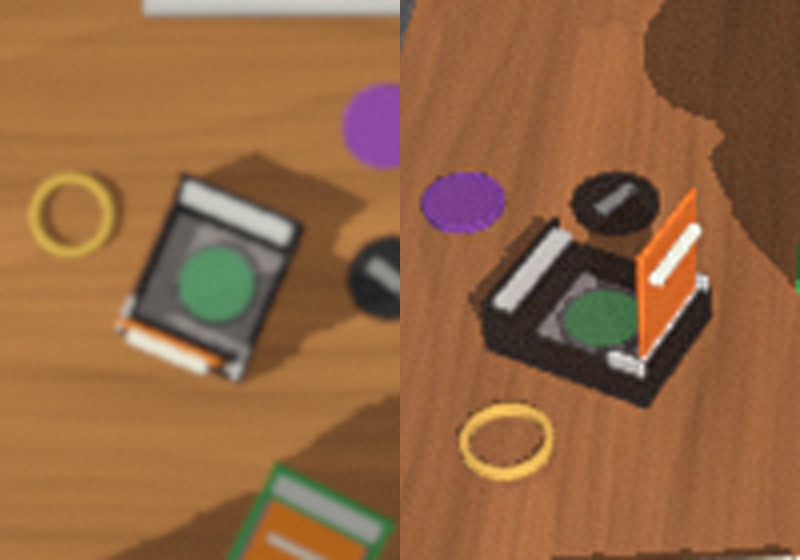

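Candidates for the case are the black one with the standing orange tab, top (252,199) / side (260,228), and the green look-alike with its tab already flat, top (274,271) / side (337,213). I choose the black one, and the crop confirms it: orange tab with white rib upright, aluminium lip at the far end, green glass filter inside. The purple disc at top (297,161) is not the filter. The case sits at about (0.599, 0.089) with yaw -24.4°, and the two views agree.

>>> carry_out(commands=[{"rot": [0,0,0.103],"offset": [0,0,0],"fingers": 0},{"rot": [0,0,0],"offset": [-45,-26,0],"fingers": 0},{"rot": [0,0,0],"offset": [-45,-26,0],"fingers": 0},{"rot": [0,0,0],"offset": [-45,-26,0],"fingers": 0},{"rot": [0,0,0],"offset": [-45,-26,0],"fingers": 0}], squeeze=20)

```text
time: 1.82
position: [0.3119, 0.3986, 0.4049]
ee_rot: [180.0, 0.0, 155.6]
wrist_force: [0.3, 0.4, 0.4]
finger_gap: -0.0003
gripper_force: 0.0
```

>>> carry_out(commands=[{"rot": [0,0,0],"offset": [-45,-26,0],"fingers": 0},{"rot": [0,0,0],"offset": [-45,-26,0],"fingers": 0},{"rot": [0,0,0],"offset": [-45,-26,0],"fingers": 0},{"rot": [0,0,0],"offset": [-45,-26,0],"fingers": 0},{"rot": [0,0,0],"offset": [-45,-26,0],"fingers": 0}])

```text
time: 2.45
position: [0.4633, 0.1871, 0.405]
ee_rot: [180.0, 0.0, 155.6]
wrist_force: [0.9, 0.4, 0.4]
finger_gap: -0.0
gripper_force: 0.0
```

```bash
cat >> h.py <<'E'
O=np.array([.599,.0893,0]);C=R.from_euler('z',-24.4,degrees=True)
def tip(L=.173):
    s=arm.get_state();r=R.from_euler('xyz',s['ee_rot'],degrees=True)
    t=s['position']+r.apply([0,0,L])
    print('t',round(s['time'],2),'tip case mm',np.round(C.inv().apply(t-O)*1e3,1),'rpy',np.round(s['ee_rot'],1),'gap',round(s['finger_gap'],4),'F(case)',np.round(C.inv().apply(s['wrist_force']),1))
E
python3 -c "
from h import *
tip()"
```

```text
t 2.45 tip case mm [-163.9   33.1  232. ] rpy [180.    0.  155.6] gap -0.0 F(case) [0.7 0.7 0.4]
```

>>> carry_out(commands=[{"rot": [0,0,0],"offset": [-20,-15,35],"fingers": 0},{"rot": [0,0,0],"offset": [-10,-12,40],"fingers": 0},{"rot": [0,0,0],"offset": [0,0,40],"fingers": 0},{"rot": [0,0,0],"offset": [0,0,38],"fingers": 0},{"rot": [0,0,0],"offset": [0,0,0],"fingers": 0}])

```text
time: 3.08
position: [0.4773, 0.1515, 0.2492]
ee_rot: [-179.9, -0.3, 155.6]
wrist_force: [0.6, -0.3, 0.1]
finger_gap: -0.0
gripper_force: 0.0
```

```bash
python3 - <<'E'
from h import *
tip()
f={c:arm.grab_frame(c) for c in('side','top')}
def proj(c,p):
    q=f[c];a=R.from_euler('xyz',q['attitude'],degrees=True).inv().apply(np.array(p)-q['position'])
    return q['cx']+q['fx']*a[0]/-a[2], q['cy']-q['fy']*a[1]/-a[2]
im=[]
for c in('side','top'):
    p=f[c]['pixels'];u,v=map(int,proj(c,[.57,.105,.07]))
    A=cv2.resize(p[v-50:v+50,u-50:u+50],None,fx=4,fy=4,interpolation=cv2.INTER_CUBIC)
    # overlay of model: case corners, hinge, lip
    for q in [(-63,45,27),(-63,-45,27),(53,45,27),(53,-45,27),(-55,35,30),(-55,-35,30),(-55,35,115),(-55,-35,115),(35,38,40),(35,-38,40)]:
        a,b=proj(c,O+C.apply(np.array(q)/1e3)); cv2.circle(A,(int((a-u+50)*4),int((b-v+50)*4)),3,(255,255,0),-1)
    im.append(A)
cv2.imwrite('pics/a1.png',np.hstack(im))
E
```

```text
t 3.08 tip case mm [-137.3    6.    76.2] rpy [-179.9   -0.3  155.6] gap -0.0 F(case) [ 0.7 -0.1  0.1]
```

View pics/a1.png

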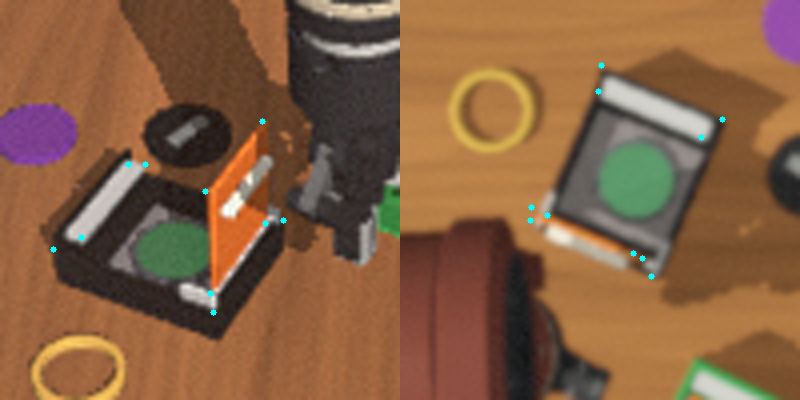

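The dots of the assumed pose lie on the case, hinge and tab in both views, to within about 1 px. The tip is at side crop (345,255), behind the tab. Next I advance to the rib, keeping the fingertip below it.

>>> carry_out(commands=[{"rot": [0,0,0],"offset": [-15,-6,0],"fingers": 0},{"rot": [0,0,0],"offset": [-15,0,0],"fingers": 0},{"rot": [0,0,0],"offset": [-12,0,0],"fingers": 0},{"rot": [0,0,0],"offset": [0,0,0],"fingers": 0},{"rot": [0,0,0],"offset": [0,0,0],"fingers": 0}])

```text
time: 3.8
position: [0.5143, 0.1289, 0.2515]
ee_rot: [-180.0, -0.0, 155.6]
wrist_force: [-0.2, -1.0, 0.7]
finger_gap: 0.0003
gripper_force: 0.0
```

```bash
python3 -c "
from h import *
tip()"
```

```text
t 3.8 tip case mm [-93.6   1.1  78.5] rpy [-180.    -0.   155.6] gap 0.0003 F(case) [ 0.2 -1.   0.7]
```

>>> carry_out(commands=[{"rot": [0,0,0],"offset": [-8,-1,1],"fingers": 0},{"rot": [0,0,0],"offset": [-8,0,1],"fingers": 0},{"rot": [0,0,0],"offset": [-7,0,1],"fingers": 0},{"rot": [0,0,0],"offset": [-6,0,1],"fingers": 0},{"rot": [0,0,0],"offset": [0,0,0],"fingers": 0}])

```text
time: 4.42
position: [0.5408, 0.1157, 0.2476]
ee_rot: [180.0, -0.0, 155.6]
wrist_force: [0.3, 0.2, 0.2]
finger_gap: -0.0004
gripper_force: 0.0
```

```bash
python3 -c "
from h import *
tip()"
```

```text
t 4.42 tip case mm [-63.9   0.   74.6] rpy [180.   -0.  155.6] gap -0.0004 F(case) [0.2 0.3 0.2]
```

>>> carry_out(commands=[{"rot": [0,0,0],"offset": [-6,0,1],"fingers": 0},{"rot": [0,0,0],"offset": [-6,0,1],"fingers": 0},{"rot": [0,0,0],"offset": [-5,0,1],"fingers": 0},{"rot": [0,0,0],"offset": [0,0,0],"fingers": 0},{"rot": [0,0,0],"offset": [0,0,0],"fingers": 0}])

```text
time: 5.05
position: [0.5559, 0.1089, 0.2447]
ee_rot: [-180.0, -0.0, 155.6]
wrist_force: [0.4, 0.3, -0.7]
finger_gap: -0.0
gripper_force: 0.0
```

```bash
cat > look.py <<'E'
import sys
from h import *
tip()
f={c:arm.grab_frame(c) for c in('side','top')}
for c in f:
    for n in('rib','tab_edge','hinge'):
        print(c,n,[(np.round(C.inv().apply(np.array(d['xyz'])-O)*1e3).tolist(),round(d['conf'],2)) for d in arm.landmark_of(c,n)])
p=f['side']['pixels'][165:265,200:320]
cv2.imwrite('pics/'+sys.argv[1],cv2.resize(p,None,fx=5,fy=5,interpolation=cv2.INTER_CUBIC))
E
python3 look.py b1.png
```

```text
t 5.05 tip case mm [-47.3   0.1  71.7] rpy [-180.    -0.   155.6] gap -0.0 F(case) [ 0.3  0.4 -0.7]
side rib [([-146.0, -132.0, 34.0], 0.61), ([-28.0, 0.0, 87.0], 0.55)]
side tab_edge [([-123.0, -139.0, 30.0], 0.91), ([-17.0, -2.0, 102.0], 0.6)]
side hinge [([-56.0, 0.0, 32.0], 0.71), ([-209.0, -137.0, 32.0], 0.67)]
top rib [([-150.0, -139.0, 35.0], 0.73), ([-55.0, 0.0, 27.0], 0.62), ([-35.0, -2.0, 83.0], 0.38)]
top tab_edge [([-127.0, -137.0, 30.0], 0.72), ([-13.0, 3.0, 103.0], 0.45)]
top hinge [([-52.0, 2.0, 25.0], 0.94), ([-209.0, -130.0, 32.0], 0.91)]
```

View pics/b1.png

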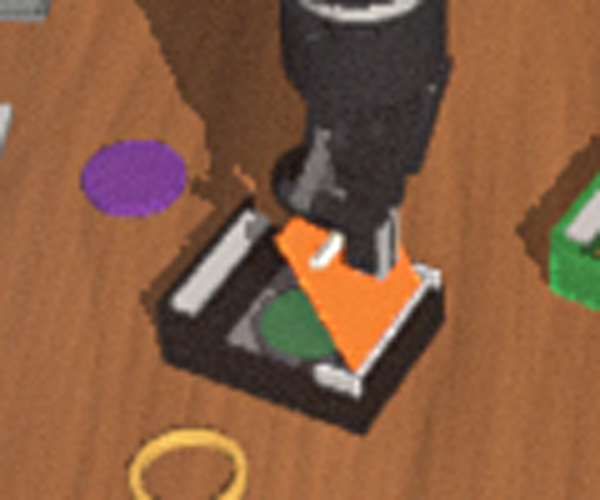

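The tab is tilted to about 60° in front of the fingertip, with its rib at (327,250), and the fingertip at (380,270) sits on the hinge side of the rib. Next I follow the arc down.

>>> carry_out(commands=[{"rot": [0,0,0],"offset": [-8.7,0,6.5],"fingers": 0},{"rot": [0,0,0],"offset": [-5.8,0,5.5],"fingers": 0},{"rot": [0,0,0],"offset": [-4.8,0,6.3],"fingers": 0},{"rot": [0,0,0],"offset": [-3.6,0,6.9],"fingers": 0},{"rot": [0,0,0],"offset": [0,0,0],"fingers": 0}])

```text
time: 6.08
position: [0.5767, 0.0993, 0.2186]
ee_rot: [-180.0, -0.1, 155.6]
wrist_force: [-0.1, 0.4, 1.2]
finger_gap: 0.0
gripper_force: 0.3
```

```bash
python3 -c "
from h import *
tip()"
```

```text
t 6.08 tip case mm [-24.7  -0.2  45.6] rpy [-1.800e+02 -1.000e-01  1.556e+02] gap 0.0 F(case) [-0.2  0.4  1.2]
```

>>> carry_out(commands=[{"rot": [0,0,0],"offset": [-2,0,5],"fingers": 0},{"rot": [0,0,0],"offset": [-1,0,5],"fingers": 0},{"rot": [0,0,0],"offset": [0,0,4],"fingers": 0},{"rot": [0,0,0],"offset": [0,0,0],"fingers": 0},{"rot": [0,0,0],"offset": [0,0,0],"fingers": 0}])

```text
time: 6.7
position: [0.5796, 0.0982, 0.2055]
ee_rot: [180.0, 0.0, 155.6]
wrist_force: [0.4, -1.2, 1.2]
finger_gap: 0.0004
gripper_force: 0.6
```

```bash
python3 look.py c1.png
```

```text
t 6.7 tip case mm [-21.3   0.1  32.5] rpy [180.    0.  155.6] gap 0.0004 F(case) [ 0.8 -1.   1.2]
side rib [([-145.0, -131.0, 34.0], 0.74), ([10.0, 1.0, 36.0], 0.67), ([-1.0, 108.0, -6.0], 0.19)]
side tab_edge [([30.0, -3.0, 31.0], 0.95), ([-126.0, -135.0, 27.0], 0.85)]
side hinge [([-55.0, -0.0, 28.0], 0.9), ([-211.0, -134.0, 31.0], 0.78)]
top rib [([-148.0, -138.0, 37.0], 0.81)]
top tab_edge [([-128.0, -134.0, 30.0], 0.64), ([33.0, 1.0, 26.0], 0.61)]
top hinge [([-209.0, -130.0, 30.0], 0.93), ([43.0, -109.0, 0.0], 0.3)]
```

>>> carry_out(commands=[{"rot": [0,0,0],"offset": [0,0,0.8],"fingers": 0},{"rot": [0,0,0],"offset": [0,0,0.8],"fingers": 0},{"rot": [0,0,0],"offset": [0,0,0],"fingers": 0},{"rot": [0,0,0],"offset": [0,0,0],"fingers": 0},{"rot": [0,0,0],"offset": [0,0,0],"fingers": 0}])

```text
time: 7.72
position: [0.5796, 0.0983, 0.205]
ee_rot: [180.0, 0.0, 155.6]
wrist_force: [-4.9, -0.9, 10.1]
finger_gap: -0.0003
gripper_force: 5.1
```

```bash
python3 -c "
from h import *
tip()"
```

```text
t 7.72 tip case mm [-21.3   0.2  32. ] rpy [180.    0.  155.6] gap -0.0003 F(case) [-4.1 -2.8 10.1]
```

>>> carry_out(commands=[{"rot": [0,0,0],"offset": [-4,0,0],"fingers": 0},{"rot": [0,0,0],"offset": [-4,0,0],"fingers": 0},{"rot": [0,0,0],"offset": [-4,0,0],"fingers": 0},{"rot": [0,0,0],"offset": [-3,0,0],"fingers": 0},{"rot": [0,0,0],"offset": [0,0,0],"fingers": 0}])

```text
time: 8.35
position: [0.5935, 0.0922, 0.205]
ee_rot: [180.0, 0.0, 155.6]
wrist_force: [-2.7, 0.2, 9.0]
finger_gap: -0.0003
gripper_force: 4.9
```

```bash
python3 look.py c2.png
```

```text
t 8.35 tip case mm [-6.1  0.5 32. ] rpy [180.    0.  155.6] gap -0.0003 F(case) [-2.6 -1.   9. ]
side rib [([24.0, 0.0, 38.0], 0.67)]
side tab_edge [([42.0, -2.0, 30.0], 0.76), ([-121.0, -137.0, 26.0], 0.65), ([-5.0, 110.0, -5.0], 0.21)]
side hinge [([-209.0, -132.0, 28.0], 0.68), ([-56.0, -1.0, 30.0], 0.6)]
top rib [([-151.0, -139.0, 37.0], 0.93)]
top tab_edge [([-128.0, -134.0, 30.0], 0.57), ([49.0, 3.0, 26.0], 0.43)]
top hinge [([-210.0, -132.0, 33.0], 0.67)]
```

View pics/c2.png

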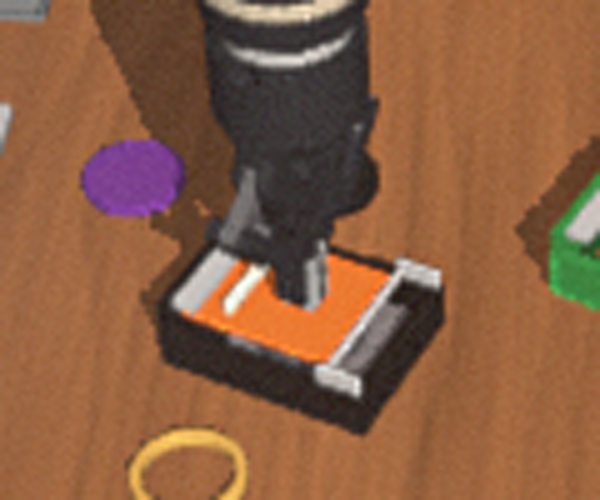

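The tab lies flat and friction has already carried its edge under the lip: rib at (243,288), lip at (205,285), fingertip at (300,290). I continue up against the rib and on to the end stop.

>>> carry_out(commands=[{"rot": [0,0,0],"offset": [-4,0,0],"fingers": 0},{"rot": [0,0,0],"offset": [-4,0,0],"fingers": 0},{"rot": [0,0,0],"offset": [-3,0,0],"fingers": 0},{"rot": [0,0,0],"offset": [0,0,0],"fingers": 0},{"rot": [0,0,0],"offset": [0,0,0],"fingers": 0}])

```text
time: 9.38
position: [0.6026, 0.0882, 0.2046]
ee_rot: [180.0, -0.1, 155.6]
wrist_force: [-6.7, 3.3, 11.7]
finger_gap: -0.0
gripper_force: 5.8
```

>>> carry_out(commands=[{"rot": [0,0,0],"offset": [-1,0,0],"fingers": 0},{"rot": [0,0,0],"offset": [-1,0,0],"fingers": 0},{"rot": [0,0,0],"offset": [-1,0,0],"fingers": 0},{"rot": [0,0,0],"offset": [0,0,0],"fingers": 0},{"rot": [0,0,0],"offset": [0,0,0],"fingers": 0}])

```text
time: 10.0
position: [0.6052, 0.087, 0.2045]
ee_rot: [180.0, -0.1, 155.7]
wrist_force: [-6.8, 3.8, 12.8]
finger_gap: -0.0005
gripper_force: 5.8
```

```bash
python3 -c "
from h import *
tip()"
```

```text
t 10.0 tip case mm [ 6.2  0.6 31.5] rpy [ 1.800e+02 -1.000e-01  1.557e+02] gap -0.0005 F(case) [-7.8  0.7 12.8]
```

>>> carry_out(commands=[{"rot": [0,0,0],"offset": [-1,0,0],"fingers": 0},{"rot": [0,0,0],"offset": [-1,0,0],"fingers": 0},{"rot": [0,0,0],"offset": [-1,0,0],"fingers": 0},{"rot": [0,0,0],"offset": [0,0,0],"fingers": 0},{"rot": [0,0,0],"offset": [0,0,0],"fingers": 0}])

```text
time: 10.62
position: [0.6079, 0.0858, 0.2045]
ee_rot: [180.0, -0.1, 155.6]
wrist_force: [-6.9, 4.2, 11.2]
finger_gap: 0.0004
gripper_force: 5.6
```

```bash
python3 -c "
from h import *
tip()"
```

```text
t 10.62 tip case mm [ 9.2  0.6 31.5] rpy [ 1.800e+02 -1.000e-01  1.556e+02] gap 0.0004 F(case) [-8.   1.  11.2]
```

>>> carry_out(commands=[{"rot": [0,0,0],"offset": [-1,0,0],"fingers": 0},{"rot": [0,0,0],"offset": [-1,0,0],"fingers": 0},{"rot": [0,0,0],"offset": [-0.5,0,0],"fingers": 0},{"rot": [0,0,0],"offset": [0,0,0],"fingers": 0},{"rot": [0,0,0],"offset": [0,0,0],"fingers": 0}])

```text
time: 11.25
position: [0.6094, 0.0851, 0.2042]
ee_rot: [180.0, -0.3, 155.7]
wrist_force: [-12.5, 5.3, 14.2]
finger_gap: 0.0001
gripper_force: 8.3
```

```bash
python3 look.py d1.png
```

```text
t 11.25 tip case mm [10.4  0.6 31.2] rpy [180.   -0.3 155.7] gap 0.0001 F(case) [-13.6  -0.3  14.2]
side rib [([-147.0, -132.0, 32.0], 0.89), ([26.0, 1.0, 35.0], 0.74)]
side tab_edge [([-125.0, -137.0, 26.0], 0.95), ([38.0, 3.0, 28.0], 0.64), ([-6.0, 5.0, 0.0], 0.6)]
side hinge [([-208.0, -137.0, 32.0], 0.96), ([-57.0, -0.0, 33.0], 0.93)]
top rib [([48.0, -110.0, -3.0], 0.75), ([-147.0, -137.0, 36.0], 0.64)]
top tab_edge [([-125.0, -136.0, 30.0], 0.93)]
top hinge [([-208.0, -128.0, 32.0], 0.83)]
```

View pics/d1.png

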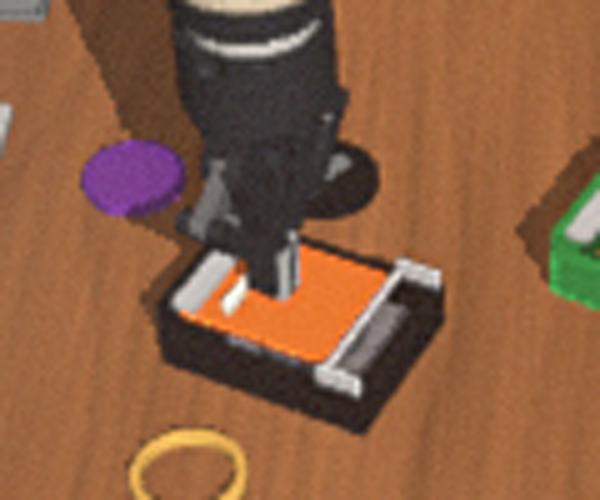

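The fingertip is against the rib at (237,292), and the resisting force is rising with the arm stalled at x ≈ 10 mm, so the slide is at its end stop. Now I lift straight off and clear.

>>> carry_out(commands=[{"rot": [0,0,0],"offset": [0.5,0,-2],"fingers": 0},{"rot": [0,0,0],"offset": [0,0,-6],"fingers": 0},{"rot": [0,0,0],"offset": [0,0,-20],"fingers": 0},{"rot": [0,0,0],"offset": [0,0,-40],"fingers": 0},{"rot": [0,0,0],"offset": [0,0,-40],"fingers": 0}])

```text
time: 12.28
position: [0.6105, 0.0841, 0.3142]
ee_rot: [180.0, 0.1, 155.6]
wrist_force: [-0.2, 0.6, -0.4]
finger_gap: 0.0
gripper_force: 0.0
```

>>> carry_out(commands=[{"rot": [0,0,0],"offset": [40,0,-30],"fingers": 0},{"rot": [0,0,0],"offset": [45,0,-10],"fingers": 0},{"rot": [0,0,0],"offset": [45,0,0],"fingers": 0},{"rot": [0,0,0],"offset": [0,0,0],"fingers": 0},{"rot": [0,0,0],"offset": [0,0,0],"fingers": 0}])

```text
time: 12.9
position: [0.4925, 0.1378, 0.3531]
ee_rot: [179.9, 0.1, 155.6]
wrist_force: [-0.1, 0.0, 0.4]
finger_gap: -0.0002
gripper_force: 0.0
```

```bash
python3 look.py e1.png
```

```text
t 12.9 tip case mm [-116.7    0.3  180.1] rpy [1.799e+02 1.000e-01 1.556e+02] gap -0.0002 F(case) [-0.1 -0.   0.4]
side rib [([-149.0, -129.0, 37.0], 0.71), ([26.0, 2.0, 39.0], 0.65)]
side tab_edge [([46.0, -1.0, 33.0], 0.75), ([-122.0, -136.0, 29.0], 0.64)]
side hinge [([-210.0, -131.0, 28.0], 0.96), ([-57.0, -0.0, 30.0], 0.75)]
top rib [([19.0, 2.0, 36.0], 0.78), ([-150.0, -136.0, 37.0], 0.56)]
top tab_edge [([-126.0, -137.0, 29.0], 0.95), ([49.0, 1.0, 29.0], 0.61)]
top hinge [([-56.0, -1.0, 25.0], 0.65)]
```

View pics/e1.png

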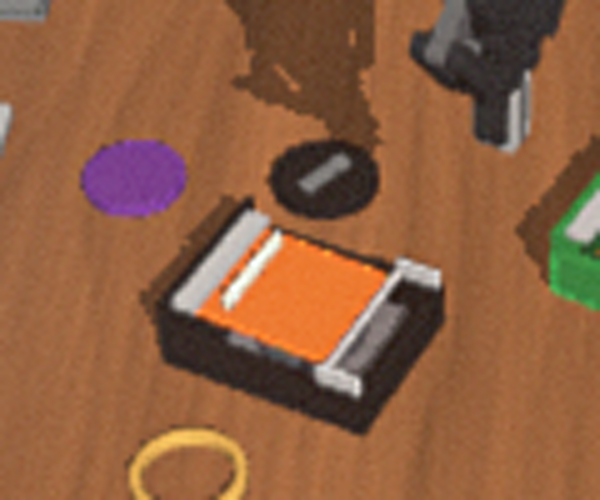

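The tab lies flat with its edge beneath the lip: rib at (252,268), lip at (222,262). It stays down by itself, the cap, ring and purple disc have not moved, and the hand is clear.

```bash
python3 -c "
from h import *
print(arm.hand_in())"
```

```text
the job is handed in; nothing more can be done
None
```

The black filter case is closed and the job is handed in: the orange tab is flat, pushed to its end stop with its edge about 11 mm under the lip, and it stays down on its own; the hand is clear and nothing in the case's surroundings moved (the tray and right-hand items were not re-checked).

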